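# Seat the sample cell in the light tester

### The job

Set the glass sample cell upright in the well of the light tester with its clear faces towards the lamp and the detector, and press it gently down past the spring pad until it is fully home on the hard stop. Let go of it, then press the read button all the way down and release it. The glass is fragile, and the other things on the bench are to be left where they are.

Things in the scene. Friction and masses are not known exactly. Their poses are not given: they have to be found in the camera images.
- cell_mid (a point): centre of the upright glass sample cell, 28 mm square, 90 mm tall, about 170 g, on the bench; this point is 45 mm above its foot. Its clear faces look along its own +y and -y; its +x and -x faces are opaque grey, each with a finger ledge standing out 4 mm, top 52 mm above the foot (36 mm over both). A low ridge on top runs along y. The lowest 4 mm are stepped in to 25 mm square. z is up. The glass takes up to about 30 N of pressing
- well (a point): centre of the mouth of the tester's square well, 50 mm above the bench, z up. The light path is along y: finned lamp box (+y), well, detector box (-y). The well is 29.5 mm wide along y; its +x wall, 14 mm from here, is the fixed reference face that the pad presses the cell against, so a home cell is centred here within 1 mm. The mouth has short sloping lips. Yaw is the tester's
- pad_face (a point): middle of the face of the sprung steel pad, 14 mm wide, in the -x wall of the well, 11 mm from its axis at rest, with a sloping top just under the mouth. The cell pushes it back 3 mm (about 6 N) on its way in. Its friction (6 to 12 N to push down against) holds the cell at whatever height it is let go, so it does not drop home by itself
- seat (a joint): sprung plate at the bottom of the well (m): 0 free, 0.004 when the cell is fully home on the hard stop below it; takes 1 to 2 N. The stop's height differs every time and is not measured: a home cell's foot is somewhere from 26 to 36 mm below the mouth, to be found by feel as a sudden hard stop
- read_top (a point): centre of the top of the round read button, 26 mm across, on the tester's base in front of the detector box; pressed straight down
- read (a joint): travel of the read button (m): 0 up, 0.005 fully down (about 5 N); it springs back
- tester: the light tester, 270 mm along y, 220 mm along x, fixed; origin on the bench under the middle of the well, axes as the well's. Nothing on it is over 60 mm tall: lamp and detector boxes (70 by 60 mm, 56 mm tall) begin 53 mm either side of the well along y, the console (57 mm tall) begins 85 mm away along +x
- cell: the sample cell; origin at the centre of its foot, axes as for its centre
- blank: dark blank: plain grey block 28 mm square, 62 mm tall, with a round knob 18 mm across and 12 mm high on top; no clear faces; not used. Origin at the centre of its underside
- driver: screwdriver lying on the bench, 190 mm long; not used
- spanner: steel spanner lying on the bench, 170 mm long; not used
- spray: white spray can, 60 mm across, 170 mm tall; origin under its centre; not used
- jar: screw jar, 64 mm across, 75 mm tall; origin under its centre; not used
- tape: roll of black tape lying flat, 90 mm across, 24 mm high; origin under its centre; not used
Not all that is in view belongs to the job. Leave any blue or turquoise look-alike of the cell alone.

How it is judged:
On the way, in this order (a step that is already met when the one before it is completed fails the run):
1. the cell is fully home, upright, with its clear faces in the light path, and let go (value of joint seat above 0.0028 m and horizontal distance between cell_mid and well below 0.003 m and angle between the y axis of cell_mid and the y axis of well, either way round below 0.07 rad and angle between cell_mid's own z axis and vertical below 0.05 rad and contact force between the fingers and cell below 0.1 N), for 0.2 s.
2. the read button is pressed fully down with the cell still home (value of joint seat above 0.0028 m and horizontal distance between cell_mid and well below 0.003 m and angle between the y axis of cell_mid and the y axis of well, either way round below 0.07 rad and angle between cell_mid's own z axis and vertical below 0.05 rad and value of joint read above 0.004 m), for 0.05 s.
At the end, for the whole second after the job is handed in: The cell is at rest and let go, fully home (seat plate down at least 2.8 of 4 mm), within 3 mm of the well's axis, upright within 0.05 rad, clear faces square to the light path within 0.07 rad either way round; the read button is back up (under 1.5 mm) (value of joint seat above 0.0028 m and horizontal distance between cell_mid and well below 0.003 m and angle between the y axis of cell_mid and the y axis of well, either way round below 0.07 rad and angle between cell_mid's own z axis and vertical below 0.05 rad and value of joint read below 0.0015 m and linear speed of cell below 0.02 m/s and contact force between the arm and cell below 0.1 N); the robot touches nothing.
It fails at once if the contact forces of the cell with the tester, the pad's squeeze of some 15 N included, add up to more than 50 N (contact force between cell and tester above 50 N).
It fails at once if one of the other things on the bench is moved by more than 25 mm (distance of any of blank, driver, spanner, spray, jar, tape from where it was at the start of the episode above 0.025 m).
It also fails if it takes over 48 s, if anything falls off the work surface, if the arm or the gripper's body presses on something with over 40 N, if the wrist force passes 120 N, or if a joint passes its speed limit or range.

### The arm

A 6-joint arm with a two-finger parallel gripper is mounted at the origin on the work surface. World frame = base frame: x ahead of the robot, y to its left, z up, the work surface at z = 0. Lengths are in m, angles in rad, forces in N, time in s.
With the tool pointing down it reaches from about 0.25 to 0.775 m from the base axis. Payload 4 kg.
Tool frame: the origin (TCP) lies at the very end of the fingers, on their centre line; the grasp point (between the pads) lies tcp_to_grasp behind it (tcp_to_grasp is the distance from the TCP to the grasp point, in m); z points along the fingers, y is the direction in which the jaws open and shut (so a half turn about z gives the same grasp; the last joint's range is limited). The gripper opens to 94 mm and grips with 3 to 60 N. Pads are 16 mm wide; open, the fingers measure 119 mm over their backs; the gripper's body (75 mm by 177 mm) begins 78 mm behind the grasp point.
Start: joints at [-1.205, 0.087, 1.371, -0, 1.684, -0.103], TCP at [0.249, -0.491, 0.174] pointing down, gripper open.
Joint ranges: [-3.1, 3.1], [-0.76, 2.03], [0.27, 2.55], [-1.08, 4.22], [0.17, 2.65], [-2.57, 2.57]. Speed limits (rad/s): [2.79, 2.79, 3.14, 3.14, 3.14, 3.14].

### API

Orientations are given as [roll, pitch, yaw] about the fixed x, y, z axes, in that order (R = Rz(yaw) Ry(pitch) Rx(roll)).
In Python, from bench import * gives the robot as it stands.
- The arm moves only by the tool play_rows, never from a script. Its argument "rows" is a list of rows, each a list of 3 entries, a list of its own where there are three numbers: the finger opening in cm, from 0 to 9.4, then the shift along the world's x, y, z in cm, then the turn, a rotation vector about the world's x, y, z in rad. A call has 1 to 8 rows; each row is the pose to reach, as a shift and turn from the pose commanded when the call began; what a row does not reach only later rows make up. A row lasts 1/12 s, in which the tool goes at most 41.7 mm and 7.16 degrees, less where a joint would pass 70% of its speed; a pose out of reach is approached as far as the arm can. A call with a gripper value outside its range is refused whole. The fingers move at their own pace and stop on an object; the grip force is fixed at half the most. Time passes only in rows, so rows that repeat a pose let the fingers close. It gives the time, the measured TCP pose, the force and the opening at its end, in the units of the state.
- get_obs(): the state, without advancing time (a new reading comes with each control period).
- snapshot(name): name is "scene" or "top" or "wrist"; returns a dict with "pixels" (400x640x3 uint8, red, green, blue), "fx", "fy", "cx", "cy" (pixels), "rvec" (rotation vector, rad) and "tvec" (3), from world to camera coordinates, as OpenCV has them. Camera axes: x right, y down, z forward; pixel columns grow to the right and rows downward; lengths in m; the calibration is good to about 2 mm. A picture is of the moment at which its call begins. There is no depth.
- close_job(): hands the job in, once; it reports no verdict.
Trained networks look in the newest picture that a camera, given by its name, has taken for a name from the list of things; names that differ only in an ending like _2 or _b are one class to them, and where a whole thing is asked for, a point or a joint stands for the part that bears it (a point fixed in the world has none). Each returns a list of dicts, best first, with "confidence" (0 to 1); they miss things now and then, are a little off and sometimes report something else, mostly with a low value. They report only what shows in the picture. A call takes as long as a camera call. They do not tell look-alikes from the thing itself.
- silhouettes(camera, label): "mask" (400x640 bool, what is visible of it) and "point" ([row, column] in pixels, amid what is visible of it).
The state is a dict: "time": time; "joint_positions": joint angles; "qvel": joint speeds; "joint_torque": joint torques, N m; "tool_pos": TCP position; "ee_rot": TCP orientation; "wrist_force": force on the tool from outside, world axes, zero at the start; "wrist_torque": the same for the moment, N m; "width": finger opening in m.
Only numpy, scipy, OpenCV 4.12 (cv2) and the standard library are available. Lean on these libraries where they do the work, as an engineer would, in place of code of your own. Each camera call takes 0.05 s, during which the arm holds its last target. There are 200 camera calls.

## Working session

There is one attempt and no reset: what is moved stays moved. The work goes in short steps, Python scripts to look and compute and a tool call to move; the robot and the scene stay as the last step left them, time stands still between calls to the robot, and variables do not carry over. Pictures are saved under pics/ and viewed, about 8 in all and at most 12, crops included, and the job is handed in when it is done.

Besides the shell and the picture viewer there is one more tool, called after "Call:" by a JSON object that holds its "method" and its "body", one argument or row to a line. play_rows: Moves the arm, as the interface text tells. Its arguments: {"type":"object","properties":{"rows":{"type":"array"}},"required":["rows"]}

```bash
mkdir -p pics; ls; cat > h.py <<'E'
from bench import *
import numpy as np, cv2
def cam(s):
    R,_=cv2.Rodrigues(np.array(s["rvec"],float)); return R,np.array(s["tvec"],float)
def ray(s,uv,z):
    R,t=cam(s); d=R.T@np.array([(uv[0]-s["cx"])/s["fx"],(uv[1]-s["cy"])/s["fy"],1.]); c=-R.T@t
    return c+d*(z-c[2])/d[2]
def proj(s,p):
    R,t=cam(s); q=(R@np.atleast_2d(np.array(p,float)).T).T+t
    return np.c_[q[:,0]/q[:,2]*s["fx"]+s["cx"],q[:,1]/q[:,2]*s["fy"]+s["cy"]]
def save(s,n,crop=None,k=1):
    im=s["pixels"][:,:,::-1]
    if crop: r0,r1,c0,c1=crop; im=im[r0:r1,c0:c1]
    cv2.imwrite("pics/"+n,cv2.resize(im,None,fx=k,fy=k,interpolation=cv2.INTER_CUBIC))
E
python3 - <<'E'
from h import *
for c in["scene","top"]:
    s=snapshot(c); save(s,c+"1.png"); R,t=cam(s); print(c,s["fx"],-R.T@t,R[2])
    for l in["cell","tester","blank","read_top","pad_face","spray","jar","tape"]:
        print(l,[(round(d["confidence"],2),d["point"],int(d["mask"].sum())) for d in silhouettes(c,l)][:3])
E
```

```text
pics
scene 465.80851890726194 [1.07645932 0.45160685 1.03255798] [-0.47557739 -0.36637062 -0.79974916]
cell [(0.88, [145.4, 216.8], 303), (0.73, [140.2, 242.3], 321), (0.72, [106.1, 280.3], 322)]
tester [(0.62, [265.4, 347.9], 8755), (0.47, [167.2, 279.9], 274)]
blank [(0.68, [169.8, 280.6], 275)]
read_top []
pad_face [(0.56, [246.3, 352.2], 29)]
spray [(0.92, [194.0, 222.2], 1279)]
jar [(0.82, [184.4, 200.8], 322)]
tape [(0.65, [144.4, 296.0], 392)]
top 440.9623993525753 [ 0.40823834 -0.00817797  1.44307789] [ 0.04906425  0.00482576 -0.99878397]
cell [(0.74, [211.0, 423.0], 156), (0.6, [239.8, 439.1], 192), (0.6, [270.5, 422.4], 148)]
tester [(0.87, [171.5, 283.0], 5705)]
blank [(0.47, [211.7, 376.0], 96)]
read_top [(0.52, [187.6, 315.0], 39), (0.45, [179.8, 281.6], 54)]
pad_face []
spray [(0.8, [144.6, 390.0], 485)]
jar [(0.71, [159.8, 414.7], 376)]
tape [(0.79, [242.7, 396.4], 256), (0.33, [181.6, 284.1], 34)]
```

```bash
python3 - <<'E'
import cv2,numpy as np
a=cv2.imread("pics/scene1.png")[70:350,150:450]; b=cv2.imread("pics/top1.png")[110:310,220:480]
cv2.imwrite("pics/both.png",np.hstack([cv2.resize(a,(400,373)),cv2.resize(b,(400,308))[:308]]) if 0 else np.hstack([cv2.resize(a,(400,400)),cv2.resize(b,(400,400))]))
s=cv2.imread("pics/scene1.png"); cv2.imwrite("pics/crop1.png",cv2.resize(s[80:190,170:320],(800,587),interpolation=cv2.INTER_CUBIC))
E
```

```text
(no output)
```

View pics/both.png

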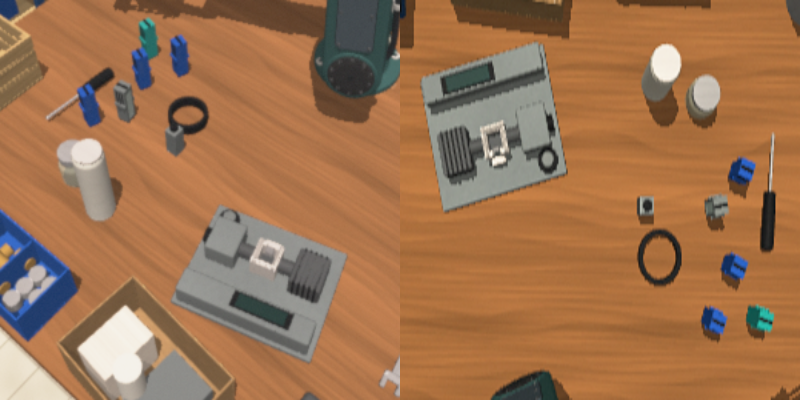

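View pics/crop1.png

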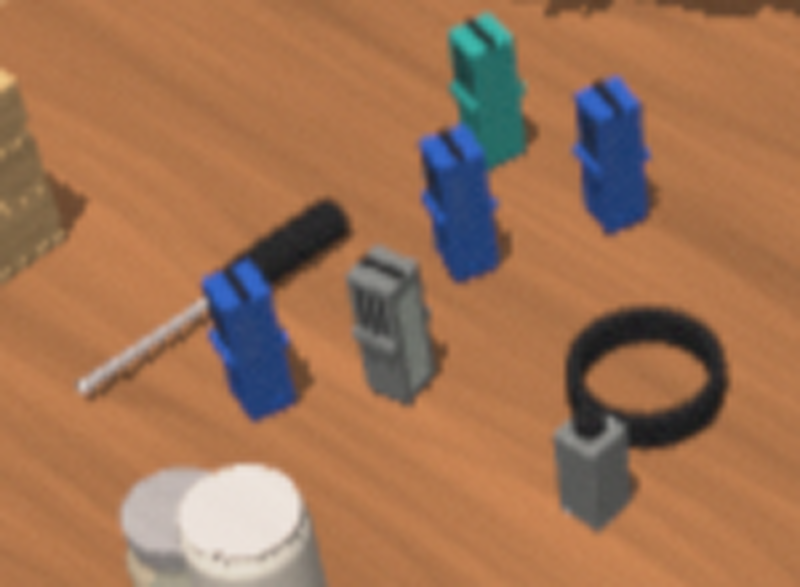

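The grey cell is at scene (242,140) / top (423,211). The three blue cells and one turquoise one are look-alikes, and the knobbed grey block at scene (281,170) is the blank. The grey one with ledges and a ridge fits the description.

```bash
python3 - <<'E'
from h import *
s=snapshot("top"); sc=snapshot("scene"); w=snapshot("wrist")
for n,uv,z in[("cell",(423,211),.07),("blueA",(439,239.8),.07),("blueC",(422.4,270.5),.07),("blueB",(220+341*.65,110+171*.5),.07),("spray",(390,144.6),.15),("jar",(414.7,159.8),.06),("blank",(376,211.7),.05),("tape",(388,238),.02),
 ("button",(315,188),.03),("well",(220+94*.65,110+140*.5),.05),("lamp",(220+56*.65,110+152*.5),.056),("det",(220+134*.65,110+127*.5),.056),("c1",(220+22*.65,110+75*.5),0.02),("c2",(220+142*.65,110+43*.5),.02),("c3",(220+166*.65,110+174*.5),.01),("c4",(220+44*.65,110+210*.5),.01)]:
    print(n,ray(s,uv,z)[:2].round(3))
print("cell scene",ray(sc,(242.3,140.2),.045).round(3))
R,t=cam(w); print("wristcam",(-R.T@t).round(3),R.round(2).tolist(),w["fx"])
o=get_obs(); print({k:np.round(o[k],3).tolist() for k in o}); import bench; print(getattr(bench,"tcp_to_grasp",None))
save(w,"w0.png")
E
```

```text
cell [ 0.473 -0.305]
blueA [ 0.385 -0.356]
blueC [ 0.289 -0.306]
blueB [ 0.523 -0.363]
spray [ 0.664 -0.188]
jar [ 0.635 -0.279]
blank [ 0.468 -0.161]
tape [ 0.386 -0.205]
button [0.541 0.034]
well [0.562 0.142]
lamp [0.541 0.218]
det [0.584 0.059]
c1 [0.668 0.3  ]
c2 [0.726 0.048]
c3 [ 0.514 -0.008]
c4 [0.45  0.248]
cell scene [ 0.469 -0.316  0.045]
wristcam [ 0.316 -0.456  0.385] [[0.45, -0.89, -0.0], [-0.86, -0.44, 0.26], [-0.23, -0.12, -0.97]] 353.19509490211095
{'time': 1.05, 'joint_positions': [-1.205, 0.087, 1.371, -0.0, 1.684, -0.103], 'qvel': [-0.0, 0.0, 0.001, 0.002, -0.0, 0.001], 'joint_torque': [0.004, -34.005, -30.26, 0.072, 0.024, -0.0], 'tool_pos': [0.248, -0.491, 0.174], 'ee_rot': [3.141, 0.0, 0.469], 'wrist_force': [0.454, 0.365, -0.282], 'wrist_torque': [0.0, 0.012, -0.027], 'width': 0.094}
0.0188
```

Call:
{"method": "play_rows", "body": {
  "rows": [
    [9.4,[4,3.2,3],[0,0,0]],
    [9.4,[7.5,6,4],[0,0,0]],
    [9.4,[11,9,4],[0,0,0]],
    [9.4,[14.5,11.8,4],[0,0,0]],
    [9.4,[18,14.5,4],[0,0,0]],
    [9.4,[20.5,16.5,4],[0,0,0]],
    [9.4,[22.4,18,4],[0,0,0]],
    [9.4,[22.4,18,4],[0,0,0]]
  ]
}}

```text
time: 1.72
tool_pos: [0.477, -0.3057, 0.2138]
ee_rot: [-3.14, -0.003, 0.477]
wrist_force: [0.3, 0.5, -0.1]
width: 0.0936
```

```bash
python3 - <<'E'
from h import *
s=snapshot("wrist"); save(s,"w1.png",k=1.25); o=get_obs(); print(o["tool_pos"],o["ee_rot"],o["time"])
for d in silhouettes("wrist","cell"): print(d["confidence"],d["point"],d["mask"].sum())
c=(.47,-.312)
print(proj(s,[(c[0],c[1],.09),(c[0],c[1],0),o["tool_pos"]]).round(0).tolist())
E
```

```text
[ 0.47519487 -0.30763018  0.2137828 ] [-3.14093460e+00 -8.34963173e-04  4.75202707e-01] 1.7667
0.95 [277.5, 317.5] 1734
0.93 [309.6, 257.2] 1135
0.86 [192.2, 328.9] 1208
0.69 [369.3, 325.7] 602
0.56 [164.0, 394.1] 1450
[[324.0, 196.0], [323.0, 178.0], [323.0, 233.0]]
```

View pics/w1.png

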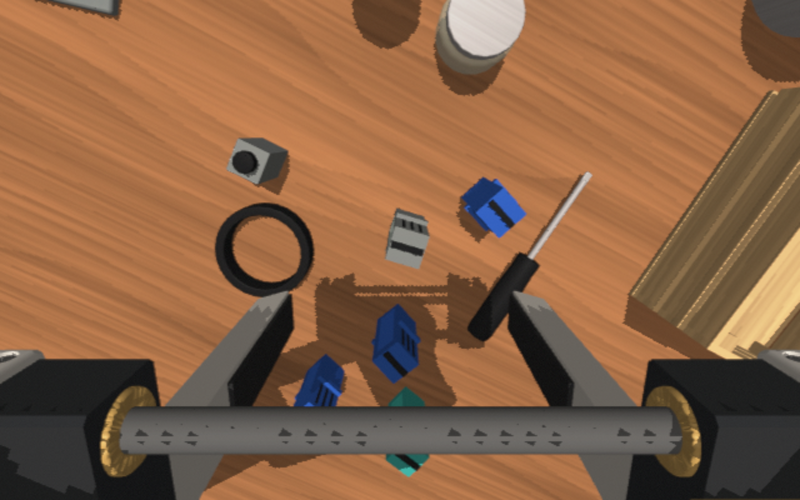

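```bash
python3 - <<'E'
from h import *
s=snapshot("wrist"); save(s,"w2.png",(155,225,290,360),8)
p=s["pixels"].max(2).astype(int); m=np.zeros((400,640),np.uint8); m[160:220,305:348]=(p<75)[160:220,305:348]
n,l,st,ce=cv2.connectedComponentsWithStats(m)
for i in range(1,n):
    if st[i,4]<8: continue
    ys,xs=np.nonzero(l==i); w=np.array([ray(s,(x,y),.091)[:2] for x,y in zip(xs,ys)])
    c=w.mean(0); u,S,v=np.linalg.svd(w-c); print(st[i],c.round(4),S.round(4),v[0].round(3),np.arctan2(v[0][1],v[0][0]).round(3))
E
```

```text
[319 170   4   7  24] [ 0.4844 -0.3031] [0.0084 0.005 ] [-0.831 -0.556] -2.552
[325 172   5   7  25] [ 0.4857 -0.3097] [0.0089 0.0053] [-0.671 -0.741] -2.307
[332 174   5   7  25] [ 0.4868 -0.3163] [0.0091 0.0052] [-0.603 -0.798] -2.218
[311 187  26  12 142] [ 0.4683 -0.3142] [0.087  0.0187] [ 0.171 -0.985] -1.399
```

View pics/w2.png

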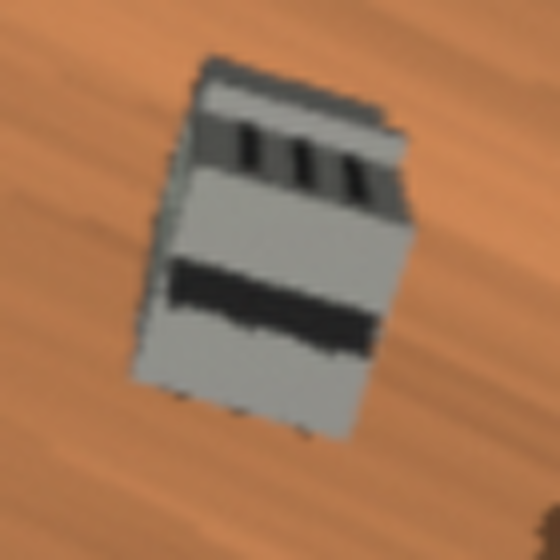

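Call:
{"method": "play_rows", "body": {
  "rows": [
    [5.5,[-0.4,-0.3,-0.5],[0,0,0.12]],
    [5.5,[-0.4,-0.3,-1.5],[0,0,0.24]],
    [5.5,[-0.4,-0.3,-2.5],[0,0,0.36]],
    [5.5,[-0.4,-0.3,-3.5],[0,0,0.48]],
    [5.5,[-0.4,-0.3,-4.5],[0,0,0.6]],
    [5.5,[-0.4,-0.3,-5.5],[0,0,0.72]],
    [5.5,[-0.4,-0.3,-6],[0,0,0.84]],
    [5.5,[-0.4,-0.3,-6.5],[0,0,0.96]]
  ]
}}

```text
time: 2.53
tool_pos: [0.4665, -0.3154, 0.1484]
ee_rot: [-3.14, 0.0, 1.431]
wrist_force: [-0.5, -0.5, 0.1]
width: 0.0553
```

Call:
{"method": "play_rows", "body": {
  "rows": [
    [5.5,[0,0,-0.5],[0,0,0.11]],
    [5.5,[0,0,-0.9],[0,0,0.22]],
    [5.5,[0,0,-0.9],[0,0,0.31]],
    [5.5,[0,0,-0.9],[0,0,0.31]],
    [5.5,[0,0,-0.9],[0,0,0.31]]
  ]
}}

```text
time: 2.95
tool_pos: [0.4673, -0.3151, 0.1403]
ee_rot: [-3.141, 0.0, 1.734]
wrist_force: [-0.5, 0.0, 0.5]
width: 0.055
```

```bash
python3 - <<'E'
from h import *
s=snapshot("wrist"); o=get_obs(); print(o["tool_pos"],o["ee_rot"],o["time"],o["width"])
c=np.array((.468,-.314)); 
q=proj(s,[(c[0],c[1],.09),o["tool_pos"]]); print(q)
im=s["pixels"].copy(); save({"pixels":im},"w3.png",k=1.25)
E
```

```text
[ 0.46757671 -0.31490395  0.14040629] [3.14148747e+00 5.57447040e-04 1.73437724e+00] 3.0 0.05511279414042269
[[321.74321323 206.87726837]
 [321.10345129 230.28142987]]
```

View pics/w3.png

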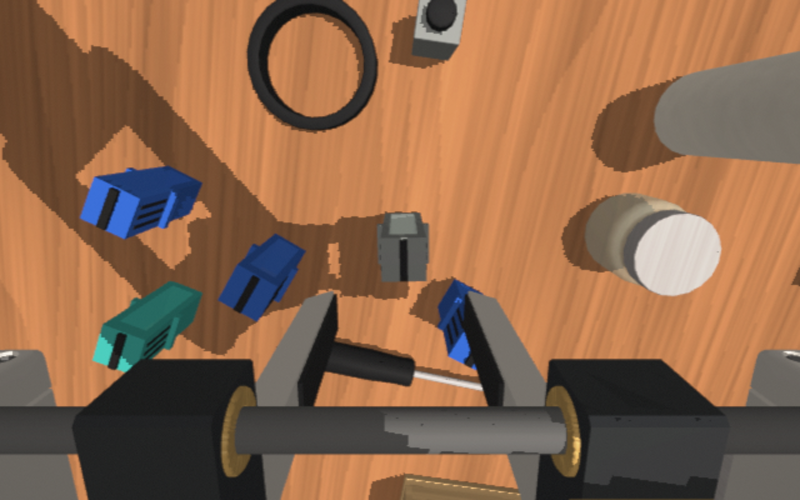

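Call:
{"method": "play_rows", "body": {
  "rows": [
    [5,[0,0,-3],[0,0,0]],
    [4.5,[0,0,-6],[0,0,0]],
    [4.2,[0,0,-8],[0,0,0]],
    [4.0,[0,0,-8.6],[0,0,0]],
    [3.6,[0,0,-8.6],[0,0,0]],
    [2.4,[0,0,-8.6],[0,0,0]],
    [2.4,[0,0,-8.6],[0,0,0]],
    [2.4,[0,0,-8.6],[0,0,0]]
  ]
}}

```text
time: 3.67
tool_pos: [0.4695, -0.3146, 0.0561]
ee_rot: [3.139, 0.003, 1.738]
wrist_force: [-0.9, 0.1, 2.0]
width: 0.0272
```

Call:
{"method": "play_rows", "body": {
  "rows": [
    [2.0,[0,0,0],[0,0,0]],
    [2.0,[0,0,0],[0,0,0]],
    [2.0,[0,0,0],[0,0,0]]
  ]
}}

```text
time: 3.92
tool_pos: [0.4694, -0.3146, 0.056]
ee_rot: [3.139, 0.003, 1.739]
wrist_force: [0.0, 0.8, 5.7]
width: 0.0268
```

Call:
{"method": "play_rows", "body": {
  "rows": [
    [2,[0,0,2],[0,0,0]],
    [2,[0,0,5.5],[0,0,0]],
    [2,[0.3,1,9],[0,0,0]],
    [2,[1,3.5,12],[0,0,0]],
    [2,[2,7,13.4],[0,0,0]],
    [2,[3,10.5,13.4],[0,0,0.03]],
    [2,[4,14,13.4],[0,0,0.06]],
    [2,[5,17.5,13.4],[0,0,0.085]]
  ]
}}

```text
time: 4.58
tool_pos: [0.5186, -0.1371, 0.1881]
ee_rot: [3.141, -0.0, 1.825]
wrist_force: [0.5, 0.0, -1.5]
width: 0.0273
```

Call:
{"method": "play_rows", "body": {
  "rows": [
    [2,[1.2,3.8,0],[0,0,0]],
    [2,[2.3,7.6,0],[0,0,0]],
    [2,[3.5,11.4,0],[0,0,0]],
    [2,[4.6,15,0],[0,0,0]],
    [2,[5.6,18.2,0],[0,0,0]],
    [2,[6.3,20.4,0],[0,0,0]],
    [2,[6.3,20.4,0],[0,0,0]],
    [2,[6.3,20.4,0],[0,0,0]]
  ]
}}

```text
time: 5.25
tool_pos: [0.5811, 0.0665, 0.187]
ee_rot: [-3.139, -0.0, 1.826]
wrist_force: [-0.1, -0.8, -1.4]
width: 0.0271
```

```bash
python3 - <<'E'
from h import *
s=snapshot("wrist"); o=get_obs(); print(o["tool_pos"],o["ee_rot"],o["time"],o["width"],o["wrist_force"])
print(proj(s,[(.562,.142,.05),o["tool_pos"]])); save(s,"w4.png",k=1.25); np.save("w4.npy",s,allow_pickle=True)
for l in["pad_face","read_top","cell"]:
  for d in silhouettes("wrist",l): print(l,d["confidence"],d["point"],d["mask"].sum())
E
```

```text
[0.58103664 0.06536254 0.18721596] [-3.13972013e+00  2.63209244e-04  1.82466192e+00] 5.3 0.026884155527696307 [-0.12013408 -0.48878247 -1.79801171]
[[321.42470424 103.7808189 ]
 [319.92743964 232.22694671]]
pad_face 0.53 [102.5, 306.7] 100
read_top 0.67 [199.4, 277.2] 424
cell 0.92 [230.0, 320.7] 4306
```

View pics/w4.png

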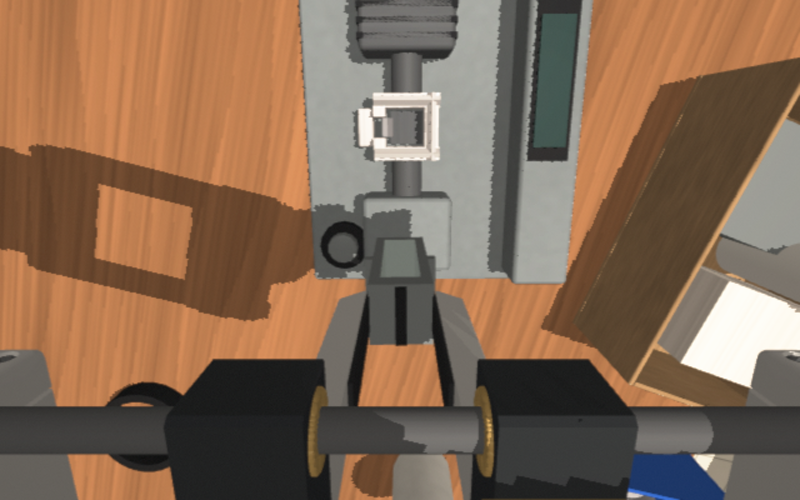

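The well is at (325,102) px, with the pad on its left (-x) side and the lamp above it. The button is at (275,196). The cell is held square, with its clear face towards the lamp. I'll enlarge the well to locate it more exactly.

```bash
python3 - <<'E'
from h import *
s=np.load("w4.npy",allow_pickle=True).item(); save(s,"w5.png",(65,140,275,375),8)
E
```

```text
(no output)
```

View pics/w5.png

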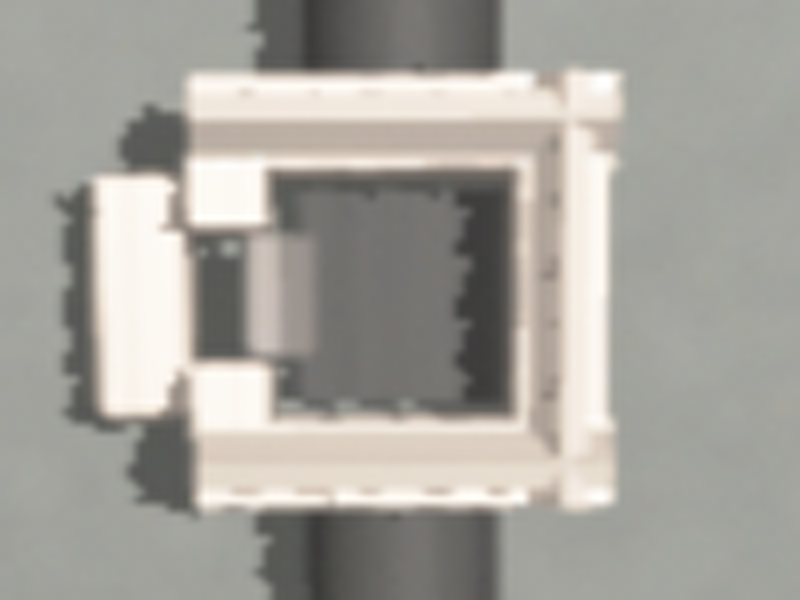

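```bash
python3 - <<'E'
from h import *
s=np.load("w4.npy",allow_pickle=True).item(); save(s,"w6.png",(185,280,280,360),6)
f=lambda p,z:ray(s,(275+p[0]/8,65+p[1]/8),z)[:2]
for z in(.044,.05,.054):
    P=[f(p,z) for p in[(515,170),(515,418),(272,294),(515,294),(397,294),(315,294)]]
    print(z,[p.round(4).tolist() for p in P],np.linalg.norm(P[0]-P[1]),np.linalg.norm(P[2]-P[3]))
g=lambda a,b,z:(lambda d:np.arctan2(-d[0],d[1]))((ray(s,np.array(a)/1.25,z)-ray(s,np.array(b)/1.25,z)))
print("yaw",g((302,30),(316,277),.01),g((591,0),(566,282),.05),g((591,0),(566,282),.02), np.arctan2(*(P[0]-P[1])*[-1,1]))
print(f((397,294),.05), "btn",ray(s,(344/1.25,245/1.25),.03))
E
```

```text
0.044 [[0.5745, 0.1619], [0.5821, 0.1342], [0.5499, 0.1408], [0.5783, 0.1482], [0.5645, 0.1446], [0.5549, 0.1421]] 0.028789092194048783 0.029285728782287697
0.05 [[0.5743, 0.1616], [0.5818, 0.1343], [0.5501, 0.1408], [0.578, 0.1481], [0.5645, 0.1446], [0.5551, 0.1421]] 0.028300583630034442 0.02878879302560877
0.054 [[0.5741, 0.1613], [0.5816, 0.1344], [0.5503, 0.1408], [0.5778, 0.148], [0.5644, 0.1445], [0.5551, 0.1421]] 0.02797491125402484 0.02845750252115612
yaw 0.25969305996474235 0.26879006406379824 0.268790064063798 0.269441285661853
[0.56446434 0.14456199] btn [0.53815212 0.03710984 0.03      ]
```

View pics/w6.png

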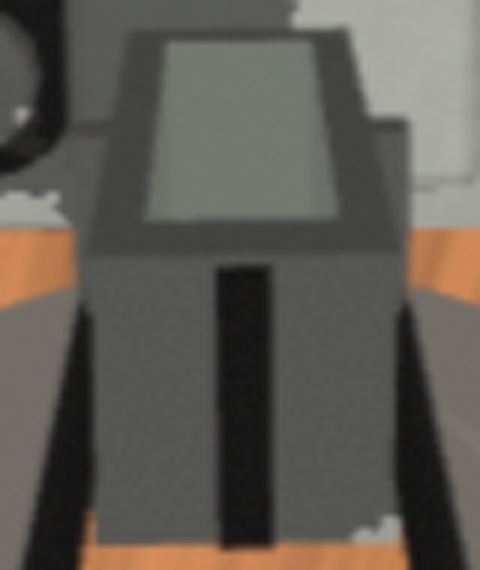

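```bash
python3 - <<'E'
from h import *
s=np.load("w4.npy",allow_pickle=True).item()
f=lambda p,z:ray(s,(280+p[0]/6,185+p[1]/6),z)[:2]
tp=np.array([0.58103664,0.06536254]); y=.2547; X=np.array([np.cos(y),np.sin(y)]);Y=np.array([-X[1],X[0]])
z=.221
P=[f(p,z) for p in[(78,253),(408,253),(398,543),(96,545)]]
c=np.mean(P,0); print(c,[np.linalg.norm(P[i]-P[i-1]).round(4) for i in range(4)],"off from tcp in tool X,Y",(c-tp)@X,(c-tp)@Y)
d=P[1]-P[0]; e=P[2]-P[3]; print("yaw",np.arctan2(d[1],d[0]),np.arctan2(e[1],e[0]))
F=[f(p,z-.088) for p in[(128,31),(348,31)]]; m=np.mean(F,0); print("foot +y edge mid",(m-tp)@X,(m-tp)@Y,np.linalg.norm(F[1]-F[0]))
t=np.mean(P[:2],0); print("top +y edge mid",(t-tp)@X,(t-tp)@Y)
E
```

```text
[0.58133058 0.06665302] [np.float64(0.0283), np.float64(0.0291), np.float64(0.028), np.float64(0.0276)] off from tcp in tool X,Y 0.0006096029207383377 0.0011747875903558365
yaw 0.25636486437095496 0.26408968046856834
foot +y edge mid -0.00040641089733404296 0.01443284645507009 0.028221416092223152
top +y edge mid 0.00041501085357115874 0.015248529738553868
```

Call:
{"method": "play_rows", "body": {
  "rows": [
    [2,[-0.7,3,0],[0,0,0.012]],
    [2,[-1.3,6,-1],[0,0,0.012]],
    [2,[-1.66,7.8,-3],[0,0,0.012]],
    [2,[-1.66,7.8,-5],[0,0,0.012]],
    [2,[-1.66,7.8,-6.3],[0,0,0.012]],
    [2,[-1.66,7.8,-6.3],[0,0,0.012]],
    [2,[-1.66,7.8,-6.3],[0,0,0.012]]
  ]
}}

```text
time: 6.03
tool_pos: [0.5644, 0.1422, 0.1245]
ee_rot: [-3.14, -0.0, 1.834]
wrist_force: [-0.2, -0.2, -0.8]
width: 0.0267
```

```bash
python3 - <<'E'
from h import *
s=snapshot("wrist"); o=get_obs(); print(o["tool_pos"],o["ee_rot"],o["time"],o["width"],o["wrist_force"])
sc=snapshot("scene"); q=proj(sc,[(.5645,.1446,.05)])[0].astype(int)
a=cv2.resize(s["pixels"][120:270,260:380],(480,600),interpolation=2); b=cv2.resize(sc["pixels"][q[1]-60:q[1]+30,q[0]-24:q[0]+24],(320,600),interpolation=2)
cv2.imwrite("pics/w7.png",np.hstack([a,b])[:,:,::-1]); np.save("w7.npy",s,allow_pickle=True)
E
```

```text
[0.56528295 0.14237448 0.12587041] [3.14067809e+00 1.93238791e-04 1.83424181e+00] 6.0833 0.026939336800423447 [ 0.14442874  0.08615303 -2.09479945]
```

View pics/w7.png

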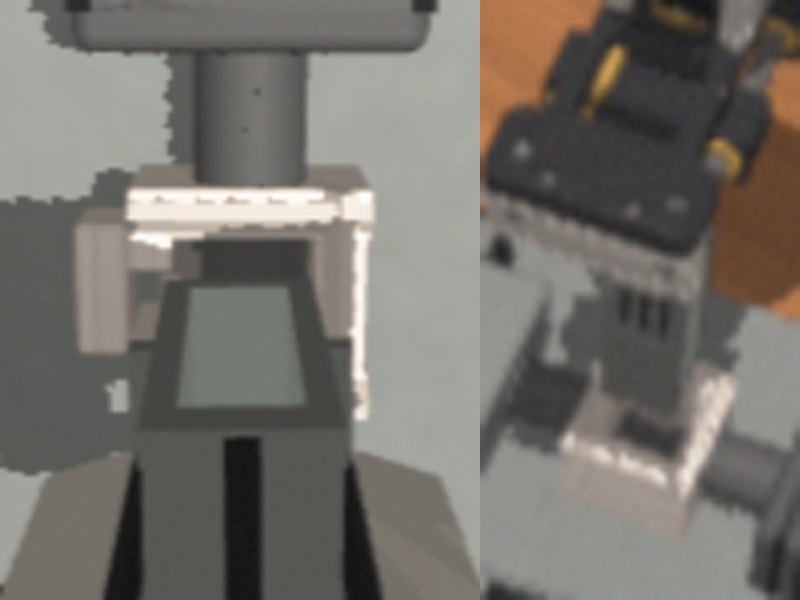

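```bash
python3 - <<'E'
from h import *
s=np.load("w7.npy",allow_pickle=True).item()
tp=np.array([0.56528295,0.14237448]); y=1.83424-np.pi/2; X=np.array([np.cos(y),np.sin(y)]);Y=np.array([-X[1],X[0]])
def f(n,p,z):
    c=ray(s,(260+p[0]/4,120+p[1]/4),z)[:2]-tp; print(n,(c@X*1e3).round(2),(c@Y*1e3).round(2))
f("footL",(168,282),.074);f("footR",(315,282),.074)
f("topL",(133,430),.16);f("topR",(352,430),.16)
f("wall+x,+y corner",(318,238),.046);f("wall+x,+y corner",(318,238),.05)
o=np.array([.5645,.1446])-tp; print("w4 well rel",o@X,o@Y)
o=get_obs(); print(o["tool_pos"])
E
```

```text
footL -15.06 14.02
footR 12.86 14.02
topL -15.14 14.59
topR 13.56 14.61
wall+x,+y corner 14.8 16.78
wall+x,+y corner 14.59 17.6
w4 well rel -0.00017639652123285115 0.00235262284274316
[0.56578512 0.14254937 0.12661793]
```

Call:
{"method": "play_rows", "body": {
  "rows": [
    [2,[0.02,0.19,0],[0,0,0]],
    [2,[0.02,0.19,-0.6],[0,0,0]],
    [2,[0.02,0.19,-1.2],[0,0,0]],
    [2,[0.02,0.19,-1.6],[0,0,0]],
    [2,[0.02,0.19,-1.8],[0,0,0]],
    [2,[0.02,0.19,-1.8],[0,0,0]],
    [2,[0.02,0.19,-1.8],[0,0,0]]
  ]
}}

```text
time: 6.72
tool_pos: [0.5649, 0.1452, 0.1067]
ee_rot: [-3.141, -0.0, 1.836]
wrist_force: [0.3, 0.5, -2.5]
width: 0.0268
```

Call:
{"method": "play_rows", "body": {
  "rows": [
    [2,[0,0,-0.1],[0,0,0]],
    [2,[0,0,-0.2],[0,0,0]],
    [2,[0,0,-0.3],[0,0,0]],
    [2,[0,0,-0.3],[0,0,0]]
  ]
}}

```text
time: 7.05
tool_pos: [0.565, 0.1452, 0.104]
ee_rot: [-3.141, -0.0, 1.836]
wrist_force: [-0.6, -0.6, -2.0]
width: 0.0267
```

Call:
{"method": "play_rows", "body": {
  "rows": [
    [2,[0,0,-0.1],[0,0,0]],
    [2,[0,0,-0.2],[0,0,0]],
    [2,[0,0,-0.2],[0,0,0]]
  ]
}}

```text
time: 7.3
tool_pos: [0.565, 0.1452, 0.1019]
ee_rot: [-3.141, 0.0, 1.836]
wrist_force: [0.4, 0.7, -1.5]
width: 0.0271
```

Call:
{"method": "play_rows", "body": {
  "rows": [
    [2,[0,0,-0.1],[0,0,0]],
    [2,[0,0,-0.2],[0,0,0]],
    [2,[0,0,-0.2],[0,0,0]]
  ]
}}

```text
time: 7.55
tool_pos: [0.5649, 0.1452, 0.0998]
ee_rot: [-3.141, -0.0, 1.836]
wrist_force: [-0.4, -0.0, -2.3]
width: 0.027
```

Call:
{"method": "play_rows", "body": {
  "rows": [
    [2,[0,0,-0.1],[0,0,0]],
    [2,[0,0,-0.2],[0,0,0]],
    [2,[0,0,-0.2],[0,0,0]]
  ]
}}

```text
time: 7.8
tool_pos: [0.565, 0.1452, 0.0979]
ee_rot: [-3.141, 0.0, 1.836]
wrist_force: [0.6, -0.0, -1.5]
width: 0.0267
```

Call:
{"method": "play_rows", "body": {
  "rows": [
    [2,[0,0,-0.1],[0,0,0]],
    [2,[0,0,-0.2],[0,0,0]],
    [2,[0,0,-0.2],[0,0,0]]
  ]
}}

```text
time: 8.05
tool_pos: [0.5653, 0.1452, 0.0964]
ee_rot: [3.141, 0.0, 1.836]
wrist_force: [0.2, -0.2, -0.7]
width: 0.0271
```

Call:
{"method": "play_rows", "body": {
  "rows": [
    [2,[0,0,-0.1],[0,0,0]],
    [2,[0,0,-0.15],[0,0,0]],
    [2,[0,0,-0.15],[0,0,0]]
  ]
}}

```text
time: 8.3
tool_pos: [0.5656, 0.1453, 0.0957]
ee_rot: [3.14, 0.0, 1.836]
wrist_force: [-0.5, -0.3, 4.0]
width: 0.0272
```

Call:
{"method": "play_rows", "body": {
  "rows": [
    [2,[0,0,-0.1],[0,0,0]],
    [2,[0,0,-0.1],[0,0,0]],
    [2,[0,0,-0.1],[0,0,0]]
  ]
}}

```text
time: 8.55
tool_pos: [0.5657, 0.1453, 0.095]
ee_rot: [3.14, 0.0, 1.836]
wrist_force: [-1.4, -0.6, 5.6]
width: 0.0268
```

Call:
{"method": "play_rows", "body": {
  "rows": [
    [2,[0,0,-0.1],[0,0,0]],
    [2,[0,0,-0.1],[0,0,0]],
    [2,[0,0,-0.1],[0,0,0]]
  ]
}}

```text
time: 8.8
tool_pos: [0.5657, 0.1453, 0.0943]
ee_rot: [3.139, 0.0, 1.836]
wrist_force: [-0.7, 1.0, 7.0]
width: 0.0275
```

Call:
{"method": "play_rows", "body": {
  "rows": [
    [2,[0,0,-0.1],[0,0,0]],
    [2,[0,0,-0.15],[0,0,0]],
    [2,[0,0,-0.15],[0,0,0]]
  ]
}}

```text
time: 9.05
tool_pos: [0.5658, 0.1454, 0.0931]
ee_rot: [3.139, 0.0, 1.836]
wrist_force: [-1.5, 0.5, 6.6]
width: 0.0271
```

Call:
{"method": "play_rows", "body": {
  "rows": [
    [2,[0,0,-0.1],[0,0,0]],
    [2,[0,0,-0.15],[0,0,0]],
    [2,[0,0,-0.15],[0,0,0]]
  ]
}}

```text
time: 9.3
tool_pos: [0.5658, 0.1454, 0.0917]
ee_rot: [3.139, 0.0, 1.836]
wrist_force: [-2.3, -0.8, 7.8]
width: 0.0268
```

Call:
{"method": "play_rows", "body": {
  "rows": [
    [2,[0,0,-0.1],[0,0,0]],
    [2,[0,0,-0.2],[0,0,0]],
    [2,[0,0,-0.3],[0,0,0]],
    [2,[0,0,-0.3],[0,0,0]]
  ]
}}

```text
time: 9.63
tool_pos: [0.5658, 0.1454, 0.0892]
ee_rot: [3.139, 0.0, 1.836]
wrist_force: [-1.6, -0.9, 8.7]
width: 0.0266
```

Call:
{"method": "play_rows", "body": {
  "rows": [
    [2,[0,0,-0.1],[0,0,0]],
    [2,[0,0,-0.2],[0,0,0]],
    [2,[0,0,-0.3],[0,0,0]],
    [2,[0,0,-0.3],[0,0,0]]
  ]
}}

```text
time: 9.97
tool_pos: [0.5655, 0.1454, 0.0855]
ee_rot: [3.14, 0.0, 1.836]
wrist_force: [-2.4, 0.1, 8.0]
width: 0.0268
```

Call:
{"method": "play_rows", "body": {
  "rows": [
    [2,[0,0,-0.1],[0,0,0]],
    [2,[0,0,-0.2],[0,0,0]],
    [2,[0,0,-0.2],[0,0,0]]
  ]
}}

```text
time: 10.22
tool_pos: [0.5655, 0.1453, 0.0832]
ee_rot: [3.14, 0.0, 1.836]
wrist_force: [-2.3, -1.0, 6.6]
width: 0.0272
```

Call:
{"method": "play_rows", "body": {
  "rows": [
    [2,[0,0,-0.1],[0,0,0]],
    [2,[0,0,-0.2],[0,0,0]],
    [2,[0,0,-0.2],[0,0,0]]
  ]
}}

```text
time: 10.47
tool_pos: [0.5654, 0.1453, 0.0811]
ee_rot: [3.14, 0.0, 1.836]
wrist_force: [-2.3, -0.7, 5.7]
width: 0.0269
```

Call:
{"method": "play_rows", "body": {
  "rows": [
    [2,[0,0,-0.1],[0,0,0]],
    [2,[0,0,-0.15],[0,0,0]],
    [2,[0,0,-0.15],[0,0,0]]
  ]
}}

```text
time: 10.72
tool_pos: [0.5655, 0.1453, 0.0799]
ee_rot: [3.14, 0.0, 1.836]
wrist_force: [-2.5, -0.0, 6.9]
width: 0.0268
```

Call:
{"method": "play_rows", "body": {
  "rows": [
    [2,[0,0,-0.1],[0,0,0]],
    [2,[0,0,-0.15],[0,0,0]],
    [2,[0,0,-0.15],[0,0,0]]
  ]
}}

```text
time: 10.97
tool_pos: [0.5655, 0.1453, 0.0787]
ee_rot: [3.14, 0.0, 1.836]
wrist_force: [-3.2, -0.5, 8.5]
width: 0.0267
```

Call:
{"method": "play_rows", "body": {
  "rows": [
    [2,[0,0,-0.1],[0,0,0]],
    [2,[0,0,-0.15],[0,0,0]],
    [2,[0,0,-0.15],[0,0,0]]
  ]
}}

```text
time: 11.22
tool_pos: [0.5655, 0.1452, 0.0774]
ee_rot: [3.14, 0.0, 1.836]
wrist_force: [-2.4, -0.1, 9.3]
width: 0.0268
```

Call:
{"method": "play_rows", "body": {
  "rows": [
    [2,[0,0,-0.1],[0,0,0]],
    [2,[0,0,-0.1],[0,0,0]],
    [2,[0,0,-0.1],[0,0,0]]
  ]
}}

```text
time: 11.47
tool_pos: [0.5655, 0.1453, 0.0766]
ee_rot: [3.14, 0.0, 1.836]
wrist_force: [-3.4, -0.3, 9.5]
width: 0.027
```

Call:
{"method": "play_rows", "body": {
  "rows": [
    [2,[0,0,-0.1],[0,0,0]],
    [2,[0,0,-0.1],[0,0,0]],
    [2,[0,0,-0.1],[0,0,0]]
  ]
}}

```text
time: 11.72
tool_pos: [0.5655, 0.1452, 0.0762]
ee_rot: [3.139, 0.0, 1.836]
wrist_force: [-3.0, -1.1, 11.7]
width: 0.0269
```

Call:
{"method": "play_rows", "body": {
  "rows": [
    [2,[0,0,-0.1],[0,0,0]],
    [2,[0,0,-0.1],[0,0,0]],
    [2,[0,0,-0.1],[0,0,0]]
  ]
}}

```text
time: 11.97
tool_pos: [0.5657, 0.1452, 0.0762]
ee_rot: [3.139, 0.001, 1.836]
wrist_force: [-5.5, -1.0, 14.7]
width: 0.027
```

Call:
{"method": "play_rows", "body": {
  "rows": [
    [2,[0,0,-0.1],[0,0,0]],
    [2,[0,0,-0.1],[0,0,0]],
    [2,[0,0,-0.1],[0,0,0]]
  ]
}}

```text
time: 12.22
tool_pos: [0.5657, 0.1453, 0.0762]
ee_rot: [3.138, 0.001, 1.836]
wrist_force: [-6.5, -2.2, 18.9]
width: 0.0272
```

Call:
{"method": "play_rows", "body": {
  "rows": [
    [2,[0,0,0.15],[0,0,0]],
    [2,[0,0,0.3],[0,0,0]],
    [2,[0,0,0.35],[0,0,0]],
    [2,[0,0,0.35],[0,0,0]]
  ]
}}

```text
time: 12.55
tool_pos: [0.5654, 0.1452, 0.0763]
ee_rot: [3.14, 0.0, 1.836]
wrist_force: [-2.7, -0.9, 7.5]
width: 0.0275
```

Call:
{"method": "play_rows", "body": {
  "rows": [
    [3.2,[0,0,0],[0,0,0]],
    [4,[0,0,0],[0,0,0]],
    [5,[0,0,0],[0,0,0]],
    [5,[0,0,0],[0,0,0]]
  ]
}}

```text
time: 12.88
tool_pos: [0.5647, 0.1452, 0.0737]
ee_rot: [-3.14, -0.0, 1.836]
wrist_force: [0.0, -0.3, -0.8]
width: 0.048
```

Call:
{"method": "play_rows", "body": {
  "rows": [
    [5,[0,0,2],[0,0,0]],
    [5,[0,0,5],[0,0,0]],
    [4,[0,0,7],[0,0,0]],
    [2,[0.6,-2.5,8.5],[0,0,0]],
    [0.5,[1.5,-6,8.5],[0,0,0]],
    [0,[2.5,-9.5,8.5],[0,0,0]],
    [0,[3,-13,8.5],[0,0,0]],
    [0,[3,-14.5,8.5],[0,0,0]]
  ]
}}

```text
time: 13.55
tool_pos: [0.5956, -0.004, 0.1588]
ee_rot: [-3.141, 0.002, 1.832]
wrist_force: [0.1, 0.9, 0.1]
width: 0.0133
```

```bash
python3 - <<'E'
from h import *
s=snapshot("wrist"); sc=snapshot("scene"); o=get_obs(); print(o["tool_pos"],o["ee_rot"],o["time"],o["width"],o["wrist_force"])
a=cv2.resize(s["pixels"][0:240,215:415],(500,600),interpolation=2); q=proj(sc,[(.5645,.1446,.08)])[0].astype(int)
b=cv2.resize(sc["pixels"][q[1]-45:q[1]+45,q[0]-24:q[0]+21],(300,600),interpolation=2)
cv2.imwrite("pics/w8.png",np.hstack([a,b])[:,:,::-1]); np.save("w8.npy",s,allow_pickle=True);np.save("s8.npy",sc,allow_pickle=True)
for c in("wrist","scene"):
  for d in silhouettes(c,"read_top"): print(c,d["confidence"],d["point"],d["mask"].sum())
E
```

```text
[ 0.59507075 -0.00255986  0.15870653] [-3.14032024e+00  1.21268766e-04  1.83139309e+00] 13.65 0.005101152856500538 [-0.09834708  0.58242511  0.50822273]
wrist 0.81 [133.5, 272.6] 602
scene 0.46 [216.9, 319.5] 38
```

View pics/w8.png

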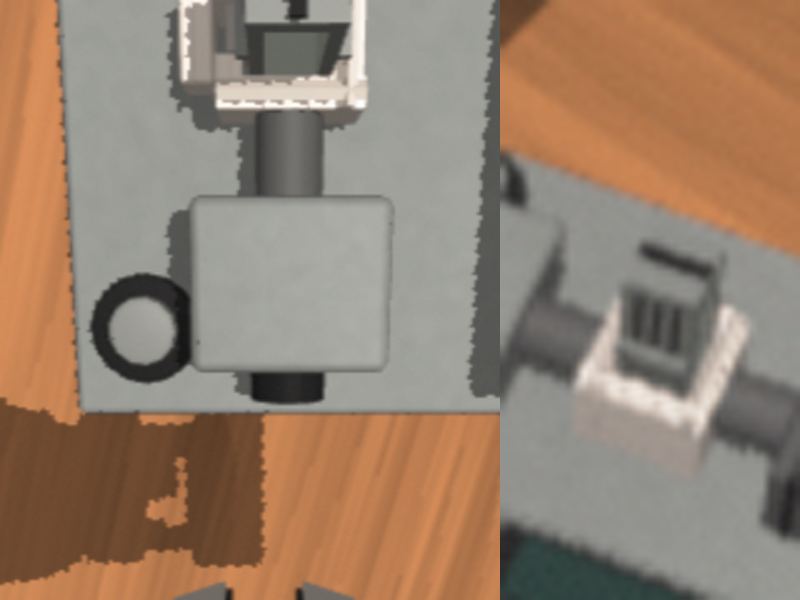

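```bash
python3 - <<'E'
from h import *
s=np.load("w8.npy",allow_pickle=True).item();w4=np.load("w4.npy",allow_pickle=True).item();sc=np.load("s8.npy",allow_pickle=True).item();
for z in(.02,.025,.03,.035,.04):
    print(z,ray(s,(271.8,132.4),z)[:2].round(4),ray(w4,(275.4,196.3),z)[:2].round(4),ray(sc,(319.5,216.9),z)[:2].round(4))
print(get_obs()["tool_pos"],get_obs()["width"])
E
```

```text
0.02 [0.5366 0.0328] [0.5378 0.034 ] [0.5259 0.0189]
0.025 [0.5372 0.0334] [0.5381 0.0354] [0.5286 0.021 ]
0.03 [0.5377 0.0339] [0.5384 0.0368] [0.5313 0.0232]
0.035 [0.5383 0.0344] [0.5388 0.0382] [0.534  0.0253]
0.04 [0.5389 0.035 ] [0.5391 0.0397] [0.5367 0.0275]
[5.94948844e-01 5.36475861e-04 1.59071367e-01] 0.0009674666620187984
```

Call:
{"method": "play_rows", "body": {
  "rows": [
    [0,[-2.9,1.7,0],[0,0,0]],
    [0,[-5.9,3.35,-1],[0,0,0]],
    [0,[-5.9,3.35,-4],[0,0,0]],
    [0,[-5.9,3.35,-7],[0,0,0]],
    [0,[-5.9,3.35,-9.5],[0,0,0]],
    [0,[-5.9,3.35,-11],[0,0,0]],
    [0,[-5.9,3.35,-11.3],[0,0,0]],
    [0,[-5.9,3.35,-11.3],[0,0,0]]
  ]
}}

```text
time: 14.42
tool_pos: [0.5348, 0.0352, 0.0453]
ee_rot: [-3.139, -0.001, 1.838]
wrist_force: [0.3, -0.4, 0.1]
width: 0.0005
```

Call:
{"method": "play_rows", "body": {
  "rows": [
    [0,[0,0,-0.3],[0,0,0]],
    [0,[0,0,-0.6],[0,0,0]],
    [0,[0,0,-0.8],[0,0,0]],
    [0,[0,0,-0.8],[0,0,0]]
  ]
}}

```text
time: 14.75
tool_pos: [0.5365, 0.0338, 0.0391]
ee_rot: [3.141, 0.0, 1.836]
wrist_force: [-0.6, -0.0, 0.1]
width: 0.0005
```

Call:
{"method": "play_rows", "body": {
  "rows": [
    [0,[0,0,-0.3],[0,0,0]],
    [0,[0,0,-0.5],[0,0,0]],
    [0,[0,0,-0.5],[0,0,0]]
  ]
}}

```text
time: 15.0
tool_pos: [0.5358, 0.0336, 0.0332]
ee_rot: [-3.141, -0.0, 1.836]
wrist_force: [-0.4, -0.5, 0.3]
width: 0.0005
```

Call:
{"method": "play_rows", "body": {
  "rows": [
    [0,[0,0,-0.2],[0,0,0]],
    [0,[0,0,-0.4],[0,0,0]],
    [0,[0,0,-0.4],[0,0,0]]
  ]
}}

```text
time: 15.25
tool_pos: [0.5357, 0.0337, 0.0291]
ee_rot: [-3.141, -0.0, 1.836]
wrist_force: [-0.6, -0.1, 0.8]
width: 0.0007
```

Call:
{"method": "play_rows", "body": {
  "rows": [
    [0,[0,0,-0.2],[0,0,0]],
    [0,[0,0,-0.3],[0,0,0]],
    [0,[0,0,-0.3],[0,0,0]]
  ]
}}

```text
time: 15.5
tool_pos: [0.5359, 0.0337, 0.0263]
ee_rot: [-3.141, -0.0, 1.836]
wrist_force: [0.5, -0.6, -1.1]
width: 0.0004
```

Call:
{"method": "play_rows", "body": {
  "rows": [
    [0,[0,0,-0.2],[0,0,0]],
    [0,[0,0,-0.3],[0,0,0]],
    [0,[0,0,-0.3],[0,0,0]]
  ]
}}

```text
time: 15.75
tool_pos: [0.5359, 0.0337, 0.0233]
ee_rot: [-3.141, -0.0, 1.836]
wrist_force: [-0.4, 0.2, -0.2]
width: 0.0006
```

Call:
{"method": "play_rows", "body": {
  "rows": [
    [0,[0,0,-0.2],[0,0,0]],
    [0,[0,0,-0.2],[0,0,0]],
    [0,[0,0,-0.2],[0,0,0]]
  ]
}}

```text
time: 16.0
tool_pos: [0.536, 0.0337, 0.0214]
ee_rot: [-3.141, -0.0, 1.836]
wrist_force: [0.5, 0.2, -0.3]
width: 0.0004
```

Call:
{"method": "play_rows", "body": {
  "rows": [
    [0,[0,0,-0.2],[0,0,0]],
    [0,[0,0,-0.2],[0,0,0]],
    [0,[0,0,-0.2],[0,0,0]]
  ]
}}

```text
time: 16.25
tool_pos: [0.536, 0.0337, 0.0195]
ee_rot: [-3.141, -0.0, 1.836]
wrist_force: [0.8, -0.9, 0.7]
width: 0.0006
```

Call:
{"method": "play_rows", "body": {
  "rows": [
    [0,[0,0,-0.2],[0,0,0]],
    [0,[0,0,-0.2],[0,0,0]],
    [0,[0,0,-0.2],[0,0,0]]
  ]
}}

```text
time: 16.5
tool_pos: [0.536, 0.0337, 0.0174]
ee_rot: [-3.141, -0.0, 1.836]
wrist_force: [-0.4, -0.7, -0.3]
width: 0.0004
```

Call:
{"method": "play_rows", "body": {
  "rows": [
    [0,[0,0,-0.2],[0,0,0]],
    [0,[0,0,-0.2],[0,0,0]],
    [0,[0,0,-0.2],[0,0,0]]
  ]
}}

```text
time: 16.75
tool_pos: [0.536, 0.0337, 0.0154]
ee_rot: [-3.141, -0.0, 1.836]
wrist_force: [-0.1, 0.5, 0.1]
width: 0.0002
```

Call:
{"method": "play_rows", "body": {
  "rows": [
    [0,[0,0,-0.2],[0,0,0]],
    [0,[0,0,-0.2],[0,0,0]],
    [0,[0,0,-0.2],[0,0,0]]
  ]
}}

```text
time: 17.0
tool_pos: [0.5359, 0.0337, 0.0134]
ee_rot: [-3.141, -0.0, 1.836]
wrist_force: [-0.4, -0.4, 0.0]
width: 0.0002
```

Call:
{"method": "play_rows", "body": {
  "rows": [
    [0,[0,-0.1,-0.2],[0,0,0]],
    [0,[0,-0.1,-0.2],[0,0,0]],
    [0,[0,-0.1,-0.2],[0,0,0]]
  ]
}}

```text
time: 17.25
tool_pos: [0.5359, 0.0327, 0.0114]
ee_rot: [-3.141, -0.0, 1.836]
wrist_force: [1.1, -0.8, -0.1]
width: 0.0004
```

```bash
python3 - <<'E'
from h import *
s=snapshot("wrist"); o=get_obs(); print(o["tool_pos"],o["wrist_force"])
sc=snapshot("scene"); q=proj(sc,[o["tool_pos"]])[0]; print(q,proj(s,[o["tool_pos"]]))
q=q.astype(int)
a=cv2.resize(s["pixels"][150:270,260:360],(500,600),interpolation=2)
b=cv2.resize(sc["pixels"][q[1]-30:q[1]+30,q[0]-15:q[0]+15],(300,600),interpolation=2)
cv2.imwrite("pics/w9.png",np.hstack([a,b])[:,:,::-1])
E
```

```text
[0.53605707 0.03267325 0.01151039] [-0.19262525 -0.8273055   0.05886207]
[321.14143692 223.91366678] [[320.61487601 230.55402506]]
```

View pics/w9.png

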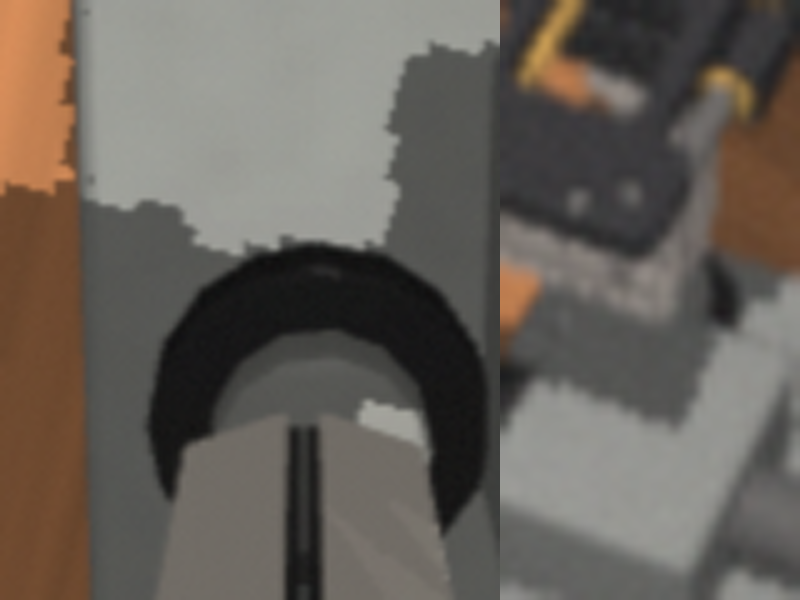

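Call:
{"method": "play_rows", "body": {
  "rows": [
    [0,[0.15,-0.15,0],[0,0,0]],
    [0,[0.15,-0.15,-0.15],[0,0,0]],
    [0,[0.15,-0.15,-0.15],[0,0,0]]
  ]
}}

```text
time: 17.6
tool_pos: [0.5376, 0.0311, 0.0099]
ee_rot: [-3.141, -0.0, 1.836]
wrist_force: [0.1, -0.2, -0.4]
width: 0.0003
```

Call:
{"method": "play_rows", "body": {
  "rows": [
    [0,[0,0,-0.1],[0,0,0]],
    [0,[0,0,-0.2],[0,0,0]],
    [0,[0,0,-0.2],[0,0,0]]
  ]
}}

```text
time: 17.85
tool_pos: [0.5374, 0.0312, 0.0078]
ee_rot: [-3.141, -0.0, 1.836]
wrist_force: [-0.9, -0.5, 0.0]
width: 0.0005
```

Call:
{"method": "play_rows", "body": {
  "rows": [
    [0,[0,0,-0.1],[0,0,0]],
    [0,[0,0,-0.15],[0,0,0]],
    [0,[0,0,-0.15],[0,0,0]]
  ]
}}

```text
time: 18.1
tool_pos: [0.5375, 0.0312, 0.0064]
ee_rot: [-3.141, -0.0, 1.836]
wrist_force: [-0.1, -0.3, 0.6]
width: 0.0001
```

Call:
{"method": "play_rows", "body": {
  "rows": [
    [0,[0,0,-0.1],[0,0,0]],
    [0,[0,0,-0.15],[0,0,0]],
    [0,[0,0,-0.15],[0,0,0]]
  ]
}}

```text
time: 18.35
tool_pos: [0.5375, 0.0313, 0.0049]
ee_rot: [-3.141, -0.0, 1.836]
wrist_force: [-0.2, -0.1, 0.3]
width: -0.0001
```

```bash
python3 - <<'E'
from h import *
w8=np.load("w8.npy",allow_pickle=True).item();w4=np.load("w4.npy",allow_pickle=True).item()
def tri(a,b):
    P=[]
    for s in(w8,w4):
        R,t=cam(s); P.append(np.array([[s["fx"],0,s["cx"]],[0,s["fy"],s["cy"]],[0,0,1]])@np.c_[R,t])
    X=cv2.triangulatePoints(P[0],P[1],np.array(a,float).reshape(2,1),np.array(b,float).reshape(2,1)); return (X[:3]/X[3]).ravel().round(4)
print("corner",tri((247,164.4),(252.8,222.4)));print("disc",tri((271.8,132.4),(275.4,196.3)))
print("cell-box corner R near",tri((215+387/2.5,371/2.5),(360,215)))
s=snapshot("wrist"); o=get_obs(); print(o["tool_pos"],o["wrist_force"],o["joint_torque"])
a=cv2.resize(s["pixels"][140:280,230:390],(800,700),interpolation=2)[:600]
cv2.imwrite("pics/w10.png",a[:,:,::-1])
E
```

```text
corner [ 0.5182 -0.0066  0.0083]
disc [0.5368 0.0326 0.0156]
cell-box corner R near [0.6286 0.0449 0.0493]
[0.53755049 0.0312338  0.00503787] [ 0.09634658  0.1682354  -0.1583307 ] [-7.53416862e-04 -3.44026816e+01 -2.76662457e+01  6.39971998e-02
  3.59902647e-02 -1.44070049e-05]
```

View pics/w10.png

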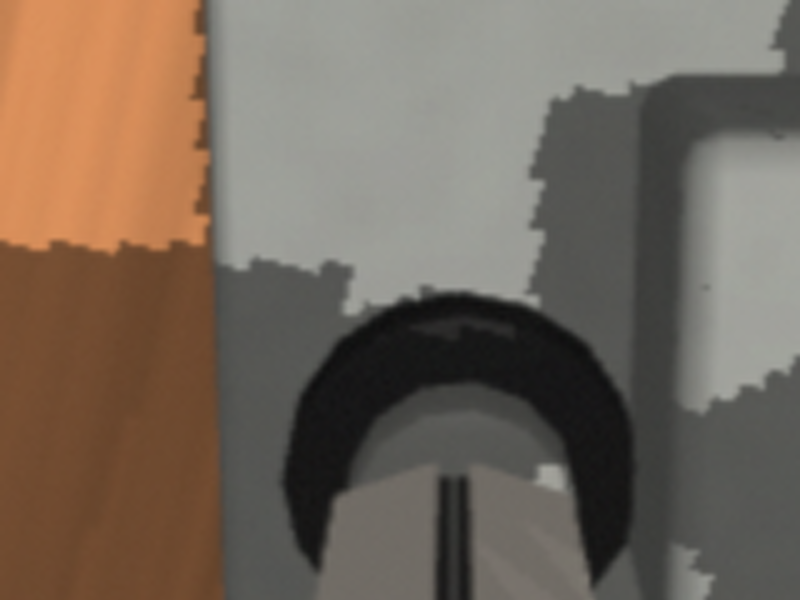

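Call:
{"method": "play_rows", "body": {
  "rows": [
    [0,[0,0,-0.1],[0,0,0]],
    [0,[0,0,-0.2],[0,0,0]],
    [0,[0,0,-0.2],[0,0,0]],
    [0,[0,0,-0.2],[0,0,0]]
  ]
}}

```text
time: 18.73
tool_pos: [0.5375, 0.0312, 0.003]
ee_rot: [-3.141, -0.0, 1.836]
wrist_force: [0.5, -0.3, 0.4]
width: 0.0004
```

Call:
{"method": "play_rows", "body": {
  "rows": [
    [0,[0,0,-0.1],[0,0,0]],
    [0,[0,0,-0.2],[0,0,0]],
    [0,[0,0,-0.2],[0,0,0]],
    [0,[0,0,-0.2],[0,0,0]]
  ]
}}

```text
time: 19.07
tool_pos: [0.5378, 0.0312, 0.0014]
ee_rot: [3.141, 0.0, 1.836]
wrist_force: [-0.4, -0.5, 1.0]
width: 0.0005
```

Call:
{"method": "play_rows", "body": {
  "rows": [
    [0,[0,0,-0.1],[0,0,0]],
    [0,[0,0,-0.15],[0,0,0]],
    [0,[0,0,-0.15],[0,0,0]]
  ]
}}

```text
time: 19.32
tool_pos: [0.5378, 0.0312, -0.0002]
ee_rot: [3.141, 0.0, 1.836]
wrist_force: [-0.3, -0.8, 3.7]
width: 0.0004
```

Call:
{"method": "play_rows", "body": {
  "rows": [
    [0,[0,0,-0.1],[0,0,0]],
    [0,[0,0,-0.1],[0,0,0]],
    [0,[0,0,-0.1],[0,0,0]]
  ]
}}

```text
time: 19.57
tool_pos: [0.5378, 0.0312, -0.0011]
ee_rot: [3.141, 0.0, 1.836]
wrist_force: [-0.6, -0.2, 3.6]
width: 0.0007
```

Call:
{"method": "play_rows", "body": {
  "rows": [
    [0,[0,0,-0.1],[0,0,0]],
    [0,[0,0,-0.15],[0,0,0]],
    [0,[0,0,-0.15],[0,0,0]]
  ]
}}

```text
time: 19.82
tool_pos: [0.5378, 0.0312, -0.0027]
ee_rot: [3.141, 0.0, 1.836]
wrist_force: [-1.3, -0.7, 4.4]
width: 0.0003
```

Call:
{"method": "play_rows", "body": {
  "rows": [
    [0,[0,0,-0.1],[0,0,0]],
    [0,[0,0,-0.15],[0,0,0]],
    [0,[0,0,-0.15],[0,0,0]]
  ]
}}

```text
time: 20.07
tool_pos: [0.5378, 0.0312, -0.0032]
ee_rot: [3.141, 0.0, 1.836]
wrist_force: [-2.3, -0.2, 9.0]
width: 0.0005
```

Call:
{"method": "play_rows", "body": {
  "rows": [
    [0,[0,0,-0.1],[0,0,0]],
    [0,[0,0,-0.15],[0,0,0]],
    [0,[0,0,-0.15],[0,0,0]]
  ]
}}

```text
time: 20.32
tool_pos: [0.5379, 0.0312, -0.0033]
ee_rot: [3.141, 0.0, 1.836]
wrist_force: [-5.5, -0.6, 14.8]
width: 0.0007
```

Call:
{"method": "play_rows", "body": {
  "rows": [
    [0,[0,0,1],[0,0,0]],
    [0,[0,0,3],[0,0,0]],
    [0,[0,0,6.5],[0,0,0]],
    [0,[0,0,10.5],[0,0,0]],
    [0,[0,0,14.5],[0,0,0]],
    [0,[2,-1.5,16.5],[0,0,0]],
    [0,[5.5,-3.1,16.5],[0,0,0]],
    [0,[5.7,-3.1,16.5],[0,0,0]]
  ]
}}

```text
time: 20.98
tool_pos: [0.5989, -0.0025, 0.1583]
ee_rot: [3.139, 0.002, 1.833]
wrist_force: [0.1, 0.3, -1.3]
width: 0.0004
```

Call:
{"method": "play_rows", "body": {
  "rows": [
    [0,[0,0,0],[0,0,0]],
    [0,[0,0,0],[0,0,0]],
    [0,[0,0,0],[0,0,0]],
    [0,[0,0,0],[0,0,0]]
  ]
}}

```text
time: 21.32
tool_pos: [0.5935, 0.0008, 0.1587]
ee_rot: [-3.141, -0.001, 1.836]
wrist_force: [0.1, 0.0, -0.3]
width: 0.0003
```

```bash
python3 - <<'E'
from h import *
s=snapshot("wrist"); sc=snapshot("scene"); o=get_obs(); print(o["time"],o["tool_pos"],o["wrist_force"])
s8=np.load("s8.npy",allow_pickle=True).item(); w8=np.load("w8.npy",allow_pickle=True).item()
q=proj(sc,[(.5645,.1446,.08)])[0].astype(int); sl=np.s_[q[1]-30:q[1]+35,q[0]-20:q[0]+20]
a=cv2.cvtColor(sc["pixels"][sl],7).astype(np.float32); b=cv2.cvtColor(s8["pixels"][sl],7).astype(np.float32)
print("scene shift cell",cv2.phaseCorrelate(b,a),"mean diff",np.abs(a-b).mean())
for d in silhouettes("scene","cell")[:6]: print(d["confidence"],d["point"],d["mask"].sum())
for d in silhouettes("wrist","read_top")[:6]: 
    print("btn",d["confidence"],d["point"],d["mask"].sum(),proj(s,[(.5368,.0326,.0156)]))
E
```

```text
21.4167 [0.59383119 0.00073158 0.15922335] [0.04574676 0.13725303 0.29400899]
scene shift cell ((0.027452507568376916, 0.015561783259180118), 1.0033234200543828) mean diff 1.1373076
0.74 [240.6, 350.7] 322
0.73 [96.6, 262.0] 297
0.65 [145.4, 218.8] 342
0.54 [119.1, 255.2] 295
btn 0.74 [135.7, 274.6] 585 [[273.80064055 137.77428422]]
```

```bash
python3 -c "
from bench import *
print(close_job())"
```

```text
the job is handed in; nothing more can be done
None
```

I set the cell in the well, pressed it to the hard stop and let go. I then pressed the read button to its end, released it, and handed the job in at about 21.4 s of 48 s. The simulator gives no verdict.

- **Cell:** It entered with its clear faces along the light path. Force rose to about 9 N against the pad, with a slight extra from the seat plate. The tool height then stayed at 0.0762 m while the force climbed to about 19 N. That puts the foot about 30 mm below the mouth, inside the 26–36 mm range. I eased the load before opening the fingers.
- **After release:** The scene picture showed the cell upright. Comparing pictures from before and after the button press, it had shifted by less than 0.03 pixels. I did not measure the seat travel or tilt directly.
- **Button:** It gave about 4.9 mm of travel at roughly 4 N, then a hard stop, pressed to 15 N. I then lifted clear, and the wrist force read about zero. That the button sprang back I take only from it being detected again at about its earlier place; I had used up my picture views.
- **Disagreement:** The cameras put the button top at about 16 mm, but I felt contact at a reported tool height of about 1.5 mm, so one of the two was off. I relied on feel there. I also relied on feel for the depth of the cell.

I saw no contact with the other things on the bench, but did not measure their positions again at the end.

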